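Sort the market handful into the bowl, dish and saucer

ROBOT

A 7-joint arm with a two-finger parallel gripper is mounted at the origin on the work surface. World frame = base frame: x ahead of the robot, y to its left, z up, the work surface at z = 0. Lengths are in mm, angles in rad, forces in N, time in s.
With the tool pointing down it reaches from about 400 to 875 mm from the base axis. Payload 4.4 kg.
Tool frame: the origin (TCP) lies at the very end of the fingers, on their centre line; the grasp point (between the pads) lies 19 mm behind it; z points along the fingers, y is the line along which they close (so a half turn about z gives the same grasp; the last joint's range is limited). The gripper opens to 85 mm and grips with 20 to 120 N. Pads are 22 mm wide; open, the fingers measure 114 mm over their backs; the gripper's body (76 mm by 85 mm) begins 54 mm behind the grasp point. The pads swing forward as they close: fully open they stand 13 mm farther back than shut.
Start: joints at [1.087, 0.628, 0.038, 1.517, -0.027, 0.996, -0.02], TCP at [263.766, -594.092, 231.313] pointing down, gripper open.
Joint ranges: [-3.06, 3.06], [-0.37, 2.12], [-1.25, 1.32], [0.18, 2.47], [-1.1, 4.24], [0.23, 1.98], [-2.94, 2.94]. Speed limits (rad/s): [2.57, 2.57, 3.14, 3.14, 3.14, 3.14, 3.14].

INTERFACE

Orientations are given as [roll, pitch, yaw] about the fixed x, y, z axes, in that order (R = Rz(yaw) Ry(pitch) Rx(roll)).
In Python, from cell import read_state, get_image, camera_params, finish_job gives the robot as it stands.
- The arm moves only by the tool arm_command, never from a script. Its argument "deltas" is a list of rows, each an object of numbers: "dx", "dy", "dz": the shift along the world's x, y, z in m; "yaw": the turn about the world's z in degrees; "jaw": the opening, from 0 (shut) to 1 (fully open). A call has 1 to 20 rows; each row is the pose to reach, as a shift and turn from the pose commanded when the call began; what a row does not reach only later rows make up. A row lasts 1/10 s, in which the tool goes at most 50 mm and 8.59 degrees, less where a joint would pass 70% of its speed; a pose out of reach is approached as far as the arm can. A call with a gripper value outside its range is refused whole. The fingers move at their own pace and stop on an object; the grip force is fixed at half the most. Time passes only in rows, so rows that repeat a pose let the fingers close. It gives the time, the measured TCP pose, the force, the opening and the grip force at its end, in the units of the state.
- read_state(): the state, without advancing time (a new reading comes with each control period).
- get_image(name): name is "scene" or "top" or "wrist"; returns (picture, depth): 420x560x3 uint8, red, green, blue; 420x560 float32, mm along the optical axis (not along the pixel's ray), 0 where there is no reading.
- camera_params(name): a dict with "camera_matrix" (3x3 intrinsics, pixels), "k1" (the pictures are not rectified: a ray, as slopes to the right and down, at radius r is drawn at 1 + k1 r^2 times it, then the intrinsics apply), "extrinsics" (4x4, takes a point from camera to world coordinates). Camera axes: x right, y down, z forward; pixel columns grow to the right and rows downward; lengths in mm; the calibration is good to about 2 mm. A picture is of the moment at which its call begins: read the wrist's pose just before it. camera_params takes no time and is no camera call; for the wrist camera it gives the pose at the moment of the call.
- finish_job(): hands the job in; it is judged then, once.
The state is a dict: "clock": time; "qpos": joint angles; "qd": joint speeds; "tau": joint torques, N m; "eef_pos": TCP position; "tool_rot": TCP orientation; "force": force on the tool from outside, world axes, zero at the start; "torque": the same for the moment, N m; "width": finger opening in mm; "gripper_force": force on a finger pad.
Only numpy, scipy, OpenCV 4.12 (cv2) and the standard library are available. Lean on these libraries where they do the work, as an engineer would, in place of code of your own. Each camera call takes 0.05 s, during which the arm holds its last target. There are 200 camera calls.

TASK

Put away the shopping lying on the counter: both mandarins in the turquoise dish, both tomatoes in the stainless bowl, and the garlic bulb in the terracotta saucer. Set each one down gently on the floor of its dish, right way up as it stands now and next to its fellow, not on top of it; do not drop any. Leave the bowl, dish and saucer where they are, and the little white salt pot too.

Things in the scene. Friction and masses are not known exactly. Their poses are not given: they have to be found in the camera images.
- mandarin_a: One mandarin: orange, flattened, 58 mm across and 45 mm high (widest 17 to 27 mm up), flat-bottomed, small green stalk and two tiny leaves on top, 85 g. Origin at the centre of its underside, z up through the stalk; round about z. Starts upright on the counter (z = 0), 90 mm or more from its neighbours, centre to centre.
- mandarin_b: The other mandarin: orange, flattened, 58 mm across and 45 mm high (widest 17 to 27 mm up), flat-bottomed, small green stalk and two tiny leaves on top, 85 g. Origin at the centre of its underside, z up through the stalk; round about z. Same as mandarin_a. Starts upright on the counter (z = 0), 90 mm or more from its neighbours, centre to centre.
- tomato_a: One tomato: red, 56 mm across and 44 mm high (widest 16 to 27 mm up), flat-bottomed, green five-pointed calyx and short stem on top (tip at 52 mm), 100 g. Origin at the centre of its underside, z up through the stem; round about z. Starts upright on the counter (z = 0), 90 mm or more from its neighbours, centre to centre.
- tomato_b: The other tomato: red, 56 mm across and 44 mm high (widest 16 to 27 mm up), flat-bottomed, green five-pointed calyx and short stem on top (tip at 52 mm), 100 g. Origin at the centre of its underside, z up through the stem; round about z. Same as tomato_a. Starts upright on the counter (z = 0), 90 mm or more from its neighbours, centre to centre.
- garlic: Garlic bulb: off-white with faint purple stripes, 52 mm across (widest 12 to 20 mm up), tapering above to a thin neck with its tip at 57 mm, on its flat root end, 55 g. Origin at the centre of its underside, z up through the neck; round about z. Starts upright on the counter (z = 0), 90 mm or more from its neighbours, centre to centre.
- steel_bowl: Stainless steel bowl, round, 184 mm across the rim (rim bead 190 mm) and 58 mm high; flat inner floor 4 mm above the counter and about 120 mm across, walls 3 mm thick curving up and outward (inner radius 72 mm at 12 mm height, 81 mm at 24 mm, 89 mm at the rim). Loose, 0.3 kg. Origin at the centre of its underside, z up.
- turquoise_dish: Turquoise plastic rectangular dish, 180 mm (its x) by 140 mm (its y) outside and 42 mm high, darker rim lip, a lug on each short end; upright walls 5 mm thick, so 170 by 130 mm inside (corners rounded); flat inner floor 5 mm above the counter. Loose, 0.22 kg. Origin at the centre of its underside, x along its long side, z up.
- terracotta_saucer: Round terracotta saucer, 132 mm across the rim and 26 mm high; flat inner floor 6 mm above the counter and about 100 mm across, walls 5 mm thick sloping outward. Loose, 0.28 kg. Origin at the centre of its underside, z up.
- salt_pot: Little white ceramic pot of salt, round, open, 60 mm across and 28 mm high, standing among the produce (90 mm or more from its neighbours); to be left where it is. Loose, 0.09 kg. Origin at the centre of its underside.
Things that resemble listed ones, but are neither listed nor needed, are in the scene too. What is shaped like the mandarin_a but blue is not meant.

How it is judged (in metres and radians):
At the end, for the whole second after the job is handed in: Mandarins in the dish (centres within 62 mm along, 45 mm across), tomatoes in the bowl (within 55 mm of its centre), garlic in the saucer (within 35 mm); each on the floor (underside < 15 mm above the vessel's), upright within 0.4 rad, released, at rest; vessels level (x of mandarin_a in the frame of turquoise_dish between -0.062 and 0.062 m and y of mandarin_a in the frame of turquoise_dish between -0.045 and 0.045 m and z of mandarin_a in the frame of turquoise_dish between -0.002 and 0.015 m and angle between each of mandarin_a, tomato_a, garlic, mandarin_b, tomato_b's own z axis and vertical below 0.4 rad and linear speed of each of mandarin_a, tomato_a, garlic, mandarin_b, tomato_b below 0.02 m/s and angular speed of each of mandarin_a, tomato_a, garlic, mandarin_b, tomato_b below 0.3 rad/s and horizontal distance between each of tomato_a, tomato_b and steel_bowl below 0.055 m and z of tomato_a in the frame of steel_bowl between -0.002 and 0.015 m and horizontal distance between garlic and terracotta_saucer below 0.035 m and z of garlic in the frame of terracotta_saucer between -0.002 and 0.015 m and x of mandarin_b in the frame of turquoise_dish between -0.062 and 0.062 m and y of mandarin_b in the frame of turquoise_dish between -0.045 and 0.045 m and z of mandarin_b in the frame of turquoise_dish between -0.002 and 0.015 m and z of tomato_b in the frame of steel_bowl between -0.002 and 0.015 m and angle between each of steel_bowl, turquoise_dish, terracotta_saucer's own z axis and vertical below 0.1 rad); the robot touches nothing.
It fails at once if a fruit, tomato or the garlic is dropped or thrown: it moves faster than 0.8 m/s (a fall of more than about 3 cm) while the fingers are not on it ((linear speed of mandarin_a above 0.8 m/s and contact force between the fingers and mandarin_a below 0.05 N) or (linear speed of tomato_a above 0.8 m/s and contact force between the fingers and tomato_a below 0.05 N) or (linear speed of garlic above 0.8 m/s and contact force between the fingers and garlic below 0.05 N) or (linear speed of mandarin_b above 0.8 m/s and contact force between the fingers and mandarin_b below 0.05 N) or (linear speed of tomato_b above 0.8 m/s and contact force between the fingers and tomato_b below 0.05 N)).
It fails at once if the bowl, the dish or the saucer is shifted by more than 40 mm (distance of any of steel_bowl, turquoise_dish, terracotta_saucer from where it was at the start of the episode above 0.04 m).
It fails at once if the white salt pot is shifted by more than 30 mm (distance of salt_pot from where it was at the start of the episode above 0.03 m).
It also fails if it takes over 128 s, if anything falls off the work surface, if the arm or the gripper's body presses on something with over 40 N, if the wrist force passes 120 N, or if a joint passes its speed limit or range.

## Working session

There is one attempt and no reset: what is moved stays moved. The work goes in short steps, Python scripts to look and compute and a tool call to move; the robot and the scene stay as the last step left them, time stands still between calls to the robot, and variables do not carry over. Pictures are saved under pics/ and viewed, at most 14 in all, crops included, and the job is handed in when it is done.

Besides the shell and the picture viewer there is one more tool, called after "Request:" as name(argument=value, ...), one argument or row to a line, values as JSON. arm_command: Moves the arm, as the interface text tells. Its arguments: {"type":"object","properties":{"deltas":{"type":"array"}},"required":["deltas"]}

```bash
mkdir -p pics
cat > h.py <<'E'
import numpy as np, cv2
from cell import read_state, get_image, camera_params, finish_job
def snap(n,f=None):
    p=camera_params(n); im,d=get_image(n)
    if f: cv2.imwrite('pics/'+f,im[:,:,::-1])
    return p,im,d
def world(p,uv,z):
    """pixels -> world points on plane z"""
    K=np.array(p['camera_matrix'],float); T=np.array(p['extrinsics'],float)
    uv=np.atleast_2d(np.array(uv,float)); q=np.c_[(uv[:,0]-K[0,2])/K[0,0],(uv[:,1]-K[1,2])/K[1,1]]
    r=q.copy()
    for _ in range(20): r=q/(1+p['k1']*(r**2).sum(1,keepdims=True))
    d=np.c_[r,np.ones(len(r))]@T[:3,:3].T; o=T[:3,3]
    return o+d*((z-o[2])/d[:,2])[:,None]
E
python3 - <<'E'
from h import *
s=read_state(); print(s['clock'],s['eef_pos'],s['tool_rot'],s['width'])
for n in('top','scene'):
    p,im,d=snap(n,n+'0.png'); np.savez(n+'0.npz',im=im,d=d,**{k:np.array(v) for k,v in p.items()})
    print(n,np.round(p['extrinsics'],2).tolist(),np.round(p['camera_matrix'],1).tolist(),p['k1'])
E
```

```text
0.0 [ 263.52572241 -593.48349156  230.37391465] [-3.13965212e+00  9.58419852e-06  4.17864748e-01] 85.04664590477232
top [[0.0, -1.0, 0.1, 395.82], [-1.0, -0.0, -0.02, 5.6], [0.02, -0.1, -0.99, 836.3], [0.0, 0.0, 0.0, 1.0]] [[399.2, 0.0, 280.8], [0.0, 399.2, 214.5], [0.0, 0.0, 1.0]] -0.11959225118534358
scene [[-0.55, 0.51, -0.66, 1208.46], [0.83, 0.36, -0.42, 427.99], [0.02, -0.78, -0.62, 712.2], [0.0, 0.0, 0.0, 1.0]] [[530.1, 0.0, 277.7], [0.0, 530.1, 205.9], [0.0, 0.0, 1.0]] 0.07055456538895072
```

View pics/top0.png

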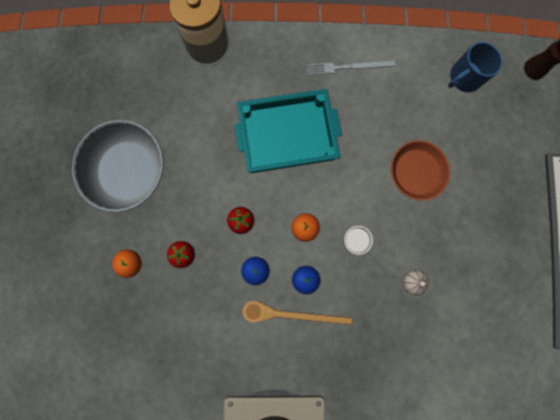

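View pics/scene0.png

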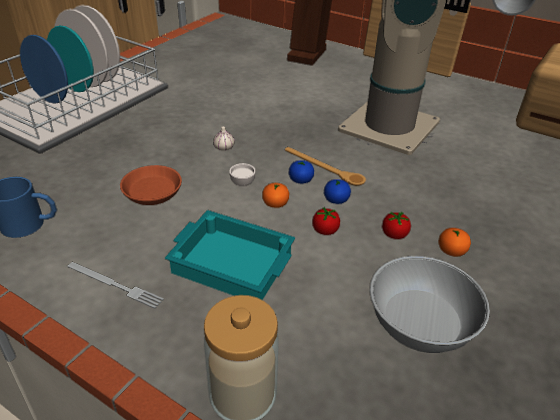

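The top view shows these objects:
- **Mandarins:** orange, at (126,264) and (306,227). The blue ones at (255,270) and (306,280) have the same shape but the wrong colour, so I leave them alone.
- **Tomatoes:** red with a green calyx, at (240,220) and (180,254).
- **Garlic:** (416,282).
- **Salt pot:** (358,240).
- **Vessels:** bowl (118,166), dish (290,132), saucer (420,170).

Next I'll measure these and confirm them in one enlarged crop.

```bash
cat > meas.py <<'E'
from h import *
def blobs(m,amin=100):
    n,l,st,c=cv2.connectedComponentsWithStats(m.astype(np.uint8)); return [(st[i,4],c[i],l==i) for i in range(1,n) if st[i,4]>amin]
def masks(im):
    h,s,v=[a.astype(int) for a in cv2.split(cv2.cvtColor(im,cv2.COLOR_RGB2HSV))]
    return dict(orange=(h>=6)&(h<=14)&(s>215)&(v>150), red=((h<=4)|(h>174))&(s>180)&(v>60), turq=(h>80)&(h<95)&(s>140), terra=(h<=9)&(s>120)&(s<225)&(v>60)&(v<220))
def cloud(p,d):
    K=np.array(p['camera_matrix']); T=np.array(p['extrinsics']); vv,uu=np.mgrid[:420,:560]
    r=cv2.undistortPoints(np.c_[uu.ravel(),vv.ravel()].astype(np.float64)[:,None],K,np.array([float(p['k1']),0,0,0]))[:,0]
    P=np.c_[r,np.ones(len(r))]*d.reshape(-1,1); return (P@T[:3,:3].T+T[:3,3]).reshape(420,560,3)
def circ(P):
    A=np.c_[2*P[:,:2],np.ones(len(P))]; x=np.linalg.lstsq(A,(P[:,:2]**2).sum(1),rcond=None)[0]; return x[:2],np.sqrt(x[2]+x[:2]@x[:2])
E
python3 - <<'E'
from meas import *
p=dict(np.load('top0.npz')); im,d=p['im'],p['d']; C=cloud(p,d); Z=C[...,2]
print('table z',np.median(Z[300:400,100:200]))
ms=masks(im)
for k in('orange','red'):
    for a,c,m in blobs(ms[k],150): 
        m=cv2.fillConvexPoly(np.zeros((420,560),np.uint8),cv2.convexHull(np.argwhere(m)[:,::-1].astype(np.int32)),1)>0
        c=np.argwhere(m).mean(0)[::-1]; print(k,a,c.round(1),'ray z=22',world(p,c,22)[0].round(1),'maxz',np.percentile(Z[m],95).round(1))
def reg(u,v,r): 
    m=np.zeros((420,560),np.uint8); cv2.circle(m,(u,v),r,1,-1); return m>0
for n,u,v,r,lo,hi in(('bowl',118,166,54,48,64),('saucer',420,170,38,20,32),('salt',358,240,22,22,34),('garlic',416,282,18,10,25)):
    m=reg(u,v,r)&(Z>lo)&(Z<hi); c,R=circ(C[m]); e,(ew,eh),_=cv2.minAreaRect(C[m][:,:2].astype(np.float32)); print(n,m.sum(),'circ',c.round(1),R.round(1),'rect',np.round(e,1),round(ew),round(eh))
m=reg(416,282,18)&(Z>8); print('garlic mean',C[m].mean(0).round(1),world(p,np.argwhere(m).mean(0)[::-1],18).round(1),Z[m].max())
m=(ms['turq'])&reg(290,132,70)&(Z>34)&(Z<50); print('dish',m.sum(),cv2.minAreaRect(C[m][:,:2].astype(np.float32)),C[m].mean(0).round(1))
for n in('steel',): pass
cv2.imwrite('pics/crop.png',cv2.resize(im[200:310,95:445,::-1],None,fx=2.25,fy=2.25,interpolation=cv2.INTER_CUBIC))
E
```

```text
table z 1.5982540041000561
orange 223 [303.5 225.8] ray z=22 [453.2 -58.7  22. ] maxz 47.6
orange 160 [122.5 262.5] ray z=22 [375.8 312.6  22. ] maxz 48.6
red 283 [239.9 219.7] ray z=22 [465.2  71.5  22. ] maxz 46.6
red 230 [180.2 254.1] ray z=22 [394.2 192.7  22. ] maxz 47.4
bowl 1215 circ [570.9 317.9] 90.6 rect [571.7 318.8] 188 187
saucer 616 circ [ 572.3 -306.3] 61.5 rect [ 572.2 -306.2] 129 129
salt 209 circ [ 424.3 -169.7] 27.4 rect [ 424.1 -169.7] 57 59
garlic 99 circ [ 337.1 -291.7] 25.0 rect [ 338.4 -288.1] 45 53
garlic mean [ 339.1 -281.5   45.8] [[ 337.2 -291.7   18. ]] 836.3009505062062
dish 2105 ((649.4534301757812, -25.852386474609375), (150.40724182128906, 213.33746337890625), 9.827753067016602) [649.2 -25.7  43.4]
```

View pics/crop.png

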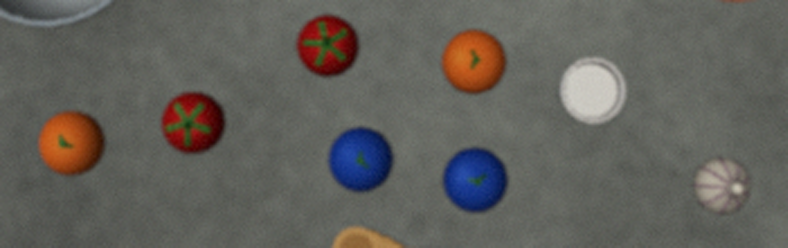

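The crop confirms it: two orange mandarins at (70,143) and (474,61), two red tomatoes with calyxes at (192,122) and (328,45), and the garlic at (722,186). The blue lookalikes are at (361,159) and (475,180). The orange masks were incomplete, so I'll refine the centres from depth.

Run:
```python
from meas import *
p=dict(np.load('top0.npz')); C=cloud(p,p['d']); Z=C[...,2]
sat=cv2.cvtColor(p['im'],cv2.COLOR_RGB2HSV)[...,1]>130
for n,u,v in(('mA',126,264),('mB',306,227),('tA',240,220),('tB',180,254),('blue1',255,270),('blue2',306,280)):
    m=np.zeros((420,560),np.uint8); cv2.circle(m,(u,v),19,1,-1); m=(m>0)&sat
    c=np.argwhere(m).mean(0)[::-1]; w=world(p,c,22)[0]; P=C[m&(Z>12)]
    print(n,m.sum(),c.round(1),w[:2].round(1),'cloud mean',P.mean(0).round(1))
```

```text
mA 629 [126.  263.2] [374.5 305.2] cloud mean [375.2 295.5  47.3]
mB 601 [305.1 226.9] [450.9 -61.9] cloud mean [449.1 -59.7  47.6]
tA 542 [240.1 219.8] [464.9  71.2] cloud mean [463.2  69.6  42.9]
tB 559 [180.1 254.1] [394.2 192.9] cloud mean [394.3 188.   42.6]
blue1 585 [254.8 270.4] [362.2  40.4] cloud mean [363.2  39.3  45.8]
blue2 591 [305.7 279.5] [344. -63.] cloud mean [345.4 -61.2  44. ]
```

Request:
arm_command(
  deltas=[
    {"dx":0.073,"dy":0.304,"dz":-0.08,"yaw":76,"jaw":1},
    {"dx":0.073,"dy":0.304,"dz":-0.08,"yaw":76,"jaw":1},
    {"dx":0.073,"dy":0.304,"dz":-0.08,"yaw":76,"jaw":1},
    {"dx":0.073,"dy":0.304,"dz":-0.08,"yaw":76,"jaw":1},
    {"dx":0.073,"dy":0.304,"dz":-0.08,"yaw":76,"jaw":1},
    {"dx":0.073,"dy":0.304,"dz":-0.08,"yaw":76,"jaw":1},
    {"dx":0.073,"dy":0.304,"dz":-0.08,"yaw":76,"jaw":1},
    {"dx":0.073,"dy":0.304,"dz":-0.08,"yaw":76,"jaw":1},
    {"dx":0.073,"dy":0.304,"dz":-0.08,"yaw":76,"jaw":1},
    {"dx":0.073,"dy":0.304,"dz":-0.08,"yaw":76,"jaw":1},
    {"dx":0.073,"dy":0.304,"dz":-0.08,"yaw":76,"jaw":1},
    {"dx":0.073,"dy":0.304,"dz":-0.08,"yaw":76,"jaw":1},
  ],
)

```text
clock: 1.3
eef_pos: [336.6, -290.3, 151.3]
tool_rot: [-3.141, -0.0, 1.741]
force: [-0.6, 1.0, 0.2]
width: 85.3
gripper_force: 0.0
```

Run:
```python
from meas import *
s=read_state(); print(s['clock'],s['eef_pos'].round(1),np.round(s['tool_rot'],3),s['qpos'].round(2))
p,im,d=snap('wrist','w1.png'); C=cloud(p,d); Z=C[...,2]
m=(Z>8)&(Z<70)&(np.hypot(C[...,0]-337,C[...,1]+291)<45); print(m.sum(),np.argwhere(m).mean(0)[::-1],world(p,np.argwhere(m).mean(0)[::-1],18).round(1))
q=m&(Z>30); print('neck',C[q].mean(0).round(1)); q=m&(Z>45); print('tip',C[q].mean(0).round(1))
```

```text
1.3 [ 336.6 -290.3  151.3] [-3.141 -0.     1.741] [ 0.88  0.49 -0.32  2.15  0.28  0.55  0.52]
3198 [269.26610381 203.22076298] [[ 335.6 -293.7   18. ]]
neck [ 335.4 -291.9   38. ]
tip [ 335.6 -292.6   52.2]
```

View pics/w1.png

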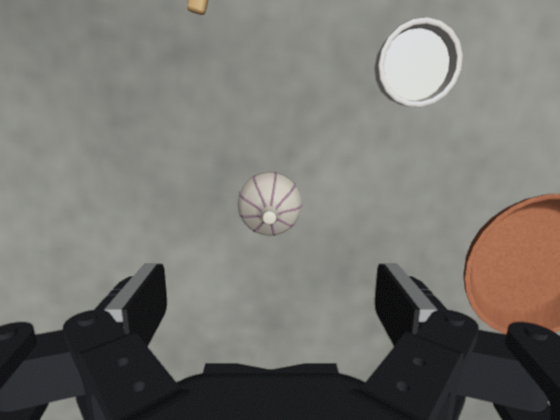

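The garlic is at (269,203), centred between the open fingers and standing upright. Its position is about (335.6,-293). I'll go down and grip it.

Request:
arm_command(
  deltas=[
    {"dx":-0.001,"dy":-0.003,"dz":-0.04,"jaw":1},
    {"dx":-0.001,"dy":-0.003,"dz":-0.08,"jaw":1},
    {"dx":-0.001,"dy":-0.003,"dz":-0.11,"jaw":1},
    {"dx":-0.001,"dy":-0.003,"dz":-0.13,"jaw":1},
    {"dx":-0.001,"dy":-0.003,"dz":-0.142,"jaw":1},
    {"dx":-0.001,"dy":-0.003,"dz":-0.149,"jaw":1},
    {"dx":-0.001,"dy":-0.003,"dz":-0.149,"jaw":0.8},
    {"dx":-0.001,"dy":-0.003,"dz":-0.149,"jaw":0.7},
    {"dx":-0.001,"dy":-0.003,"dz":-0.149,"jaw":0.6},
    {"dx":-0.001,"dy":-0.003,"dz":-0.149,"jaw":0.5},
    {"dx":-0.001,"dy":-0.003,"dz":-0.149,"jaw":0.4},
    {"dx":-0.001,"dy":-0.003,"dz":-0.149,"jaw":0.3},
    {"dx":-0.001,"dy":-0.003,"dz":-0.149,"jaw":0.3},
    {"dx":-0.001,"dy":-0.003,"dz":-0.149,"jaw":0.3},
  ],
)

```text
invalid input at $.deltas[0]: expected keys dx, dy, dz, yaw, jaw
```

Request:
arm_command(
  deltas=[
    {"dx":-0.001,"dy":-0.003,"dz":-0.04,"yaw":0,"jaw":1},
    {"dx":-0.001,"dy":-0.003,"dz":-0.08,"yaw":0,"jaw":1},
    {"dx":-0.001,"dy":-0.003,"dz":-0.11,"yaw":0,"jaw":1},
    {"dx":-0.001,"dy":-0.003,"dz":-0.13,"yaw":0,"jaw":1},
    {"dx":-0.001,"dy":-0.003,"dz":-0.142,"yaw":0,"jaw":1},
    {"dx":-0.001,"dy":-0.003,"dz":-0.149,"yaw":0,"jaw":1},
    {"dx":-0.001,"dy":-0.003,"dz":-0.149,"yaw":0,"jaw":0.8},
    {"dx":-0.001,"dy":-0.003,"dz":-0.149,"yaw":0,"jaw":0.7},
    {"dx":-0.001,"dy":-0.003,"dz":-0.149,"yaw":0,"jaw":0.6},
    {"dx":-0.001,"dy":-0.003,"dz":-0.149,"yaw":0,"jaw":0.5},
    {"dx":-0.001,"dy":-0.003,"dz":-0.149,"yaw":0,"jaw":0.4},
    {"dx":-0.001,"dy":-0.003,"dz":-0.149,"yaw":0,"jaw":0.3},
    {"dx":-0.001,"dy":-0.003,"dz":-0.149,"yaw":0,"jaw":0.3},
    {"dx":-0.001,"dy":-0.003,"dz":-0.149,"yaw":0,"jaw":0.3},
  ],
)

```text
clock: 2.75
eef_pos: [336.0, -293.4, 3.3]
tool_rot: [3.141, 0.002, 1.744]
force: [-0.0, 0.8, 5.0]
width: 49.1
gripper_force: 61.2
```

Request:
arm_command(
  deltas=[
    {"dx":0,"dy":0,"dz":0.005,"yaw":0,"jaw":0.3},
    {"dx":0,"dy":0,"dz":0.01,"yaw":0,"jaw":0.3},
    {"dx":0,"dy":0,"dz":0.015,"yaw":0,"jaw":0.3},
    {"dx":0,"dy":0,"dz":0.015,"yaw":0,"jaw":0.3},
    {"dx":0,"dy":0,"dz":0.015,"yaw":0,"jaw":0.3},
  ],
)

```text
clock: 3.25
eef_pos: [335.9, -293.3, 17.6]
tool_rot: [3.141, 0.0, 1.744]
force: [-0.5, -0.9, -1.2]
width: 49.2
gripper_force: 62.2
```

Run:
```python
from meas import *
s=read_state(); print(s['eef_pos'].round(1),s['width'],s['gripper_force'],s['force'])
p,im,d=snap('wrist','w2.png')
```

```text
[ 335.9 -293.3   17.6] 49.2072151029668 62.18548262491822 [-0.47031803 -0.91579738 -1.15747542]
```

View pics/w2.png

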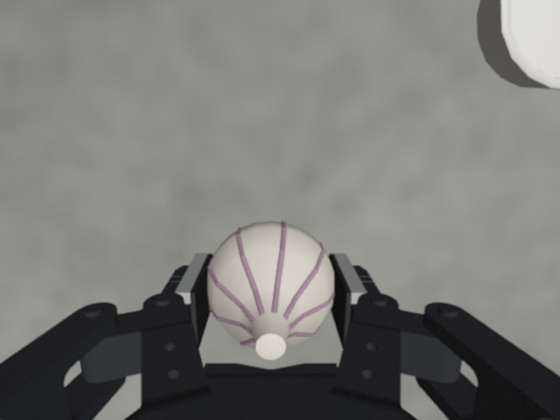

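The garlic at (271,285) is held upright and centred. I'll carry it to the saucer.

Request:
arm_command(
  deltas=[
    {"dx":0,"dy":0,"dz":0.03,"yaw":0,"jaw":0.3},
    {"dx":0,"dy":0,"dz":0.055,"yaw":0,"jaw":0.3},
    {"dx":0.015,"dy":-0.001,"dz":0.06,"yaw":0,"jaw":0.3},
    {"dx":0.045,"dy":-0.003,"dz":0.06,"yaw":0,"jaw":0.3},
    {"dx":0.08,"dy":-0.005,"dz":0.06,"yaw":0,"jaw":0.3},
    {"dx":0.12,"dy":-0.007,"dz":0.06,"yaw":0,"jaw":0.3},
    {"dx":0.16,"dy":-0.009,"dz":0.06,"yaw":0,"jaw":0.3},
    {"dx":0.195,"dy":-0.011,"dz":0.06,"yaw":0,"jaw":0.3},
    {"dx":0.22,"dy":-0.012,"dz":0.06,"yaw":0,"jaw":0.3},
    {"dx":0.236,"dy":-0.013,"dz":0.055,"yaw":0,"jaw":0.3},
    {"dx":0.236,"dy":-0.013,"dz":0.035,"yaw":0,"jaw":0.3},
    {"dx":0.236,"dy":-0.013,"dz":0.015,"yaw":0,"jaw":0.3},
    {"dx":0.236,"dy":-0.013,"dz":0.005,"yaw":0,"jaw":0.3},
    {"dx":0.236,"dy":-0.013,"dz":0.0,"yaw":0,"jaw":0.3},
    {"dx":0.236,"dy":-0.013,"dz":-0.004,"yaw":0,"jaw":0.3},
    {"dx":0.236,"dy":-0.013,"dz":-0.007,"yaw":0,"jaw":0.3},
    {"dx":0.236,"dy":-0.013,"dz":-0.008,"yaw":0,"jaw":0.3},
    {"dx":0.236,"dy":-0.013,"dz":-0.008,"yaw":0,"jaw":0.3},
  ],
)

```text
clock: 5.1
eef_pos: [572.0, -306.3, 9.7]
tool_rot: [3.141, 0.0, 1.744]
force: [0.2, 1.0, -0.3]
width: 49.2
gripper_force: 62.5
```

Request:
arm_command(
  deltas=[
    {"dx":0,"dy":0,"dz":-0.001,"yaw":0,"jaw":0.3},
    {"dx":0,"dy":0,"dz":-0.001,"yaw":0,"jaw":0.62},
    {"dx":0,"dy":0,"dz":-0.001,"yaw":0,"jaw":0.66},
    {"dx":0,"dy":0,"dz":-0.001,"yaw":0,"jaw":0.72},
    {"dx":0,"dy":0,"dz":-0.001,"yaw":0,"jaw":0.77},
    {"dx":0,"dy":0,"dz":-0.001,"yaw":0,"jaw":0.77},
    {"dx":0,"dy":0,"dz":0.02,"yaw":0,"jaw":0.77},
    {"dx":0,"dy":0,"dz":0.06,"yaw":0,"jaw":0.77},
    {"dx":0,"dy":0,"dz":0.1,"yaw":0,"jaw":1},
    {"dx":-0.02,"dy":0.04,"dz":0.14,"yaw":0,"jaw":1},
    {"dx":-0.04,"dy":0.08,"dz":0.14,"yaw":0,"jaw":1},
    {"dx":-0.06,"dy":0.12,"dz":0.14,"yaw":0,"jaw":1},
    {"dx":-0.08,"dy":0.16,"dz":0.14,"yaw":0,"jaw":1},
    {"dx":-0.1,"dy":0.2,"dz":0.14,"yaw":0,"jaw":1},
    {"dx":-0.121,"dy":0.244,"dz":0.14,"yaw":0,"jaw":1},
    {"dx":-0.121,"dy":0.244,"dz":0.14,"yaw":0,"jaw":1},
    {"dx":-0.121,"dy":0.244,"dz":0.14,"yaw":0,"jaw":1},
  ],
)

```text
clock: 6.8
eef_pos: [450.8, -61.2, 149.7]
tool_rot: [3.141, 0.001, 1.747]
force: [0.5, -0.2, -0.6]
width: 85.3
gripper_force: 0.0
```

```bash
cat >> meas.py <<'E'
def fruit(x,y,zc=22,n='wrist',f=None,r=45):
    p,im,d=snap(n,f); C=cloud(p,d); Z=C[...,2]
    m=(Z>8)&(Z<70)&(np.hypot(C[...,0]-x,C[...,1]-y)<r); m=max(blobs(m,50),key=lambda b:b[0])[2]; q=m&(Z>np.percentile(Z[m],70))
    c=np.argwhere(m).mean(0)[::-1]; print('n',m.sum(),'ray',world(p,c,zc)[0].round(1),'top',C[q].mean(0).round(1))
E
python3 - <<'E'
from meas import *
s=read_state(); print(s['eef_pos'].round(1),s['width'])
fruit(451,-62)
p,im,d=snap('top','t1.png'); C=cloud(p,d);Z=C[...,2]
m=(np.hypot(C[...,0]-572,C[...,1]+306)<45)&(Z>35)&(Z<80); print('garlic now',C[m].mean(0).round(1),Z[m].max())
cv2.imwrite('pics/t1c.png',cv2.resize(im[110:300,280:480,::-1],None,fx=3,fy=3))
E
```

```text
[450.8 -61.2 149.7] 85.32657052100424
n 4222 ray [449.8 -63.6  22. ] top [449.6 -63.3  44.5]<stdin>:5: RuntimeWarning: Mean of empty slice.
  ret = um.true_divide(
Traceback (most recent call last):
ValueError: zero-size array to reduction operation maximum which has no identity
```

Request:
arm_command(
  deltas=[
    {"dx":-0.001,"dy":-0.001,"dz":-0.04,"yaw":0,"jaw":1},
    {"dx":-0.001,"dy":-0.001,"dz":-0.08,"yaw":0,"jaw":1},
    {"dx":-0.001,"dy":-0.001,"dz":-0.11,"yaw":0,"jaw":1},
    {"dx":-0.001,"dy":-0.001,"dz":-0.13,"yaw":0,"jaw":1},
    {"dx":-0.001,"dy":-0.001,"dz":-0.14,"yaw":0,"jaw":1},
    {"dx":-0.001,"dy":-0.001,"dz":-0.146,"yaw":0,"jaw":1},
    {"dx":-0.001,"dy":-0.001,"dz":-0.146,"yaw":0,"jaw":0.85},
    {"dx":-0.001,"dy":-0.001,"dz":-0.146,"yaw":0,"jaw":0.75},
    {"dx":-0.001,"dy":-0.001,"dz":-0.146,"yaw":0,"jaw":0.65},
    {"dx":-0.001,"dy":-0.001,"dz":-0.146,"yaw":0,"jaw":0.55},
    {"dx":-0.001,"dy":-0.001,"dz":-0.146,"yaw":0,"jaw":0.4},
    {"dx":-0.001,"dy":-0.001,"dz":-0.146,"yaw":0,"jaw":0.4},
    {"dx":-0.001,"dy":-0.001,"dz":-0.146,"yaw":0,"jaw":0.4},
    {"dx":-0.001,"dy":-0.001,"dz":-0.136,"yaw":0,"jaw":0.4},
    {"dx":-0.001,"dy":-0.001,"dz":-0.12,"yaw":0,"jaw":0.4},
    {"dx":-0.001,"dy":-0.001,"dz":-0.09,"yaw":0,"jaw":0.4},
    {"dx":-0.001,"dy":-0.001,"dz":-0.066,"yaw":0,"jaw":0.4},
    {"dx":-0.001,"dy":-0.001,"dz":-0.066,"yaw":0,"jaw":0.4},
  ],
)

```text
clock: 8.7
eef_pos: [451.8, -63.5, 86.1]
tool_rot: [3.136, 0.001, 1.743]
force: [1.0, 0.4, -1.3]
width: 55.9
gripper_force: 63.8
```

Request:
arm_command(
  deltas=[
    {"dx":0.015,"dy":0,"dz":0,"yaw":0,"jaw":0.4},
    {"dx":0.045,"dy":0,"dz":0,"yaw":0,"jaw":0.4},
    {"dx":0.085,"dy":0.001,"dz":0,"yaw":0,"jaw":0.4},
    {"dx":0.125,"dy":0.001,"dz":0,"yaw":0,"jaw":0.4},
    {"dx":0.165,"dy":0.002,"dz":0,"yaw":0,"jaw":0.4},
    {"dx":0.19,"dy":0.002,"dz":0,"yaw":0,"jaw":0.4},
    {"dx":0.206,"dy":0.002,"dz":0,"yaw":0,"jaw":0.4},
    {"dx":0.206,"dy":0.002,"dz":-0.02,"yaw":0,"jaw":0.4},
    {"dx":0.206,"dy":0.002,"dz":-0.045,"yaw":0,"jaw":0.4},
    {"dx":0.206,"dy":0.002,"dz":-0.06,"yaw":0,"jaw":0.4},
    {"dx":0.206,"dy":0.002,"dz":-0.066,"yaw":0,"jaw":0.4},
    {"dx":0.206,"dy":0.002,"dz":-0.07,"yaw":0,"jaw":0.4},
    {"dx":0.206,"dy":0.002,"dz":-0.073,"yaw":0,"jaw":0.4},
    {"dx":0.206,"dy":0.002,"dz":-0.075,"yaw":0,"jaw":0.4},
    {"dx":0.206,"dy":0.002,"dz":-0.075,"yaw":0,"jaw":0.4},
    {"dx":0.206,"dy":0.002,"dz":-0.075,"yaw":0,"jaw":0.4},
  ],
)

```text
clock: 10.3
eef_pos: [656.4, -61.0, 9.5]
tool_rot: [3.14, 0.0, 1.744]
force: [-2.2, -0.3, 6.0]
width: 55.7
gripper_force: 64.3
```

Request:
arm_command(
  deltas=[
    {"dx":0,"dy":0,"dz":0,"yaw":0,"jaw":0.68},
    {"dx":0,"dy":0,"dz":0,"yaw":0,"jaw":0.72},
    {"dx":0,"dy":0,"dz":0,"yaw":0,"jaw":0.78},
    {"dx":0,"dy":0,"dz":0,"yaw":0,"jaw":0.85},
    {"dx":0,"dy":0,"dz":0,"yaw":0,"jaw":0.85},
    {"dx":0,"dy":0,"dz":0.02,"yaw":0,"jaw":0.85},
    {"dx":0,"dy":0,"dz":0.06,"yaw":0,"jaw":0.85},
    {"dx":0,"dy":0,"dz":0.1,"yaw":0,"jaw":1},
    {"dx":-0.03,"dy":0.02,"dz":0.14,"yaw":0,"jaw":1},
    {"dx":-0.065,"dy":0.045,"dz":0.14,"yaw":0,"jaw":1},
    {"dx":-0.1,"dy":0.07,"dz":0.14,"yaw":0,"jaw":1},
    {"dx":-0.135,"dy":0.095,"dz":0.14,"yaw":0,"jaw":1},
    {"dx":-0.17,"dy":0.12,"dz":0.14,"yaw":0,"jaw":1},
    {"dx":-0.191,"dy":0.132,"dz":0.14,"yaw":0,"jaw":1},
    {"dx":-0.191,"dy":0.132,"dz":0.14,"yaw":0,"jaw":1},
    {"dx":-0.191,"dy":0.132,"dz":0.14,"yaw":0,"jaw":1},
  ],
)

```text
clock: 11.9
eef_pos: [465.2, 71.0, 148.7]
tool_rot: [3.141, 0.0, 1.745]
force: [0.2, -0.2, 0.4]
width: 85.5
gripper_force: 0.0
```

Run:
```python
from meas import *
s=read_state(); print(s['eef_pos'].round(1),s['width'])
fruit(465,71)
p,im,d=snap('top','t2.png')
cv2.imwrite('pics/t2c.png',cv2.resize(im[80:300,60:460,::-1],None,fx=1.9,fy=1.9))
```

```text
[465.2  71.  148.7] 85.49825350243691
n 3995 ray [464.   68.7  22. ] top [464.   69.4  44.3]
```

View pics/t2c.png

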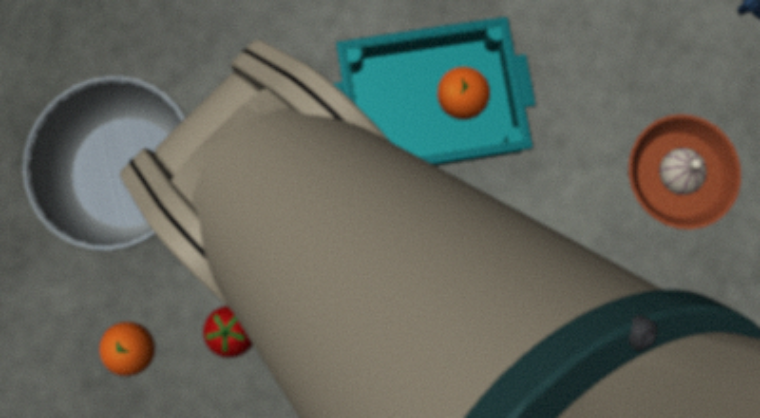

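The garlic (685,171) stands centred in the saucer and the mandarin (464,92) sits on the right half of the dish. Tomato next.

Request:
arm_command(
  deltas=[
    {"dx":-0.001,"dy":-0.002,"dz":-0.04,"yaw":0,"jaw":1},
    {"dx":-0.001,"dy":-0.002,"dz":-0.08,"yaw":0,"jaw":1},
    {"dx":-0.001,"dy":-0.002,"dz":-0.11,"yaw":0,"jaw":1},
    {"dx":-0.001,"dy":-0.002,"dz":-0.13,"yaw":0,"jaw":1},
    {"dx":-0.001,"dy":-0.002,"dz":-0.14,"yaw":0,"jaw":1},
    {"dx":-0.001,"dy":-0.002,"dz":-0.145,"yaw":0,"jaw":1},
    {"dx":-0.001,"dy":-0.002,"dz":-0.145,"yaw":0,"jaw":0.85},
    {"dx":-0.001,"dy":-0.002,"dz":-0.145,"yaw":0,"jaw":0.75},
    {"dx":-0.001,"dy":-0.002,"dz":-0.145,"yaw":0,"jaw":0.65},
    {"dx":-0.001,"dy":-0.002,"dz":-0.145,"yaw":0,"jaw":0.55},
    {"dx":-0.001,"dy":-0.002,"dz":-0.145,"yaw":0,"jaw":0.4},
    {"dx":-0.001,"dy":-0.002,"dz":-0.145,"yaw":0,"jaw":0.4},
    {"dx":-0.001,"dy":-0.002,"dz":-0.145,"yaw":0,"jaw":0.4},
    {"dx":-0.001,"dy":-0.002,"dz":-0.135,"yaw":0,"jaw":0.4},
    {"dx":-0.001,"dy":-0.002,"dz":-0.115,"yaw":0,"jaw":0.4},
    {"dx":-0.001,"dy":-0.002,"dz":-0.085,"yaw":0,"jaw":0.4},
    {"dx":-0.001,"dy":-0.002,"dz":-0.06,"yaw":0,"jaw":0.4},
    {"dx":-0.001,"dy":-0.002,"dz":-0.05,"yaw":0,"jaw":0.4},
    {"dx":-0.001,"dy":-0.002,"dz":-0.05,"yaw":0,"jaw":0.4},
  ],
)

```text
clock: 13.9
eef_pos: [464.8, 68.7, 99.6]
tool_rot: [3.138, 0.0, 1.743]
force: [-0.8, -0.2, -1.1]
width: 53.7
gripper_force: 63.8
```

Request:
arm_command(
  deltas=[
    {"dx":0.008,"dy":0.015,"dz":0,"yaw":0,"jaw":0.4},
    {"dx":0.022,"dy":0.043,"dz":0,"yaw":0,"jaw":0.4},
    {"dx":0.04,"dy":0.078,"dz":0,"yaw":0,"jaw":0.4},
    {"dx":0.06,"dy":0.116,"dz":0,"yaw":0,"jaw":0.4},
    {"dx":0.08,"dy":0.154,"dz":0,"yaw":0,"jaw":0.4},
    {"dx":0.096,"dy":0.185,"dz":0,"yaw":0,"jaw":0.4},
    {"dx":0.107,"dy":0.206,"dz":0,"yaw":0,"jaw":0.4},
    {"dx":0.113,"dy":0.218,"dz":0,"yaw":0,"jaw":0.4},
    {"dx":0.113,"dy":0.218,"dz":-0.02,"yaw":0,"jaw":0.4},
    {"dx":0.113,"dy":0.218,"dz":-0.05,"yaw":0,"jaw":0.4},
    {"dx":0.113,"dy":0.218,"dz":-0.07,"yaw":0,"jaw":0.4},
    {"dx":0.113,"dy":0.218,"dz":-0.08,"yaw":0,"jaw":0.4},
    {"dx":0.113,"dy":0.218,"dz":-0.085,"yaw":0,"jaw":0.4},
    {"dx":0.113,"dy":0.218,"dz":-0.089,"yaw":0,"jaw":0.4},
    {"dx":0.113,"dy":0.218,"dz":-0.091,"yaw":0,"jaw":0.4},
    {"dx":0.113,"dy":0.218,"dz":-0.091,"yaw":0,"jaw":0.4},
  ],
)

```text
clock: 15.5
eef_pos: [577.0, 287.9, 8.9]
tool_rot: [3.14, -0.001, 1.744]
force: [-2.5, -0.9, 4.3]
width: 53.8
gripper_force: 64.1
```

Request:
arm_command(
  deltas=[
    {"dx":0,"dy":0,"dz":0,"yaw":0,"jaw":0.66},
    {"dx":0,"dy":0,"dz":0,"yaw":0,"jaw":0.7},
    {"dx":0,"dy":0,"dz":0,"yaw":0,"jaw":0.74},
    {"dx":0,"dy":0,"dz":0,"yaw":0,"jaw":0.77},
    {"dx":0,"dy":0,"dz":0,"yaw":0,"jaw":0.77},
    {"dx":0,"dy":0,"dz":0.02,"yaw":0,"jaw":0.77},
    {"dx":0,"dy":0,"dz":0.06,"yaw":0,"jaw":0.77},
    {"dx":0,"dy":0,"dz":0.1,"yaw":0,"jaw":1},
    {"dx":-0.03,"dy":-0.015,"dz":0.14,"yaw":0,"jaw":1},
    {"dx":-0.065,"dy":-0.035,"dz":0.14,"yaw":0,"jaw":1},
    {"dx":-0.1,"dy":-0.05,"dz":0.14,"yaw":0,"jaw":1},
    {"dx":-0.135,"dy":-0.07,"dz":0.14,"yaw":0,"jaw":1},
    {"dx":-0.17,"dy":-0.085,"dz":0.14,"yaw":0,"jaw":1},
    {"dx":-0.183,"dy":-0.094,"dz":0.14,"yaw":0,"jaw":1},
    {"dx":-0.183,"dy":-0.094,"dz":0.14,"yaw":0,"jaw":1},
    {"dx":-0.183,"dy":-0.094,"dz":0.14,"yaw":0,"jaw":1},
  ],
)

```text
clock: 17.1
eef_pos: [394.9, 193.6, 147.7]
tool_rot: [3.14, -0.001, 1.744]
force: [0.4, 0.5, 0.4]
width: 85.7
gripper_force: 0.0
```

Run:
```python
from meas import *
s=read_state(); print(s['eef_pos'].round(1),s['width'])
fruit(394,193)
p,im,d=snap('top'); C=cloud(p,d);Z=C[...,2]
cv2.imwrite('pics/t3c.png',cv2.resize(im[80:300,60:460,::-1],None,fx=1.9,fy=1.9))
```

```text
[394.9 193.6 147.7] 85.71812230870948
n 4007 ray [394. 190.  22.] top [393.9 190.6  44.4]
```

View pics/t3c.png

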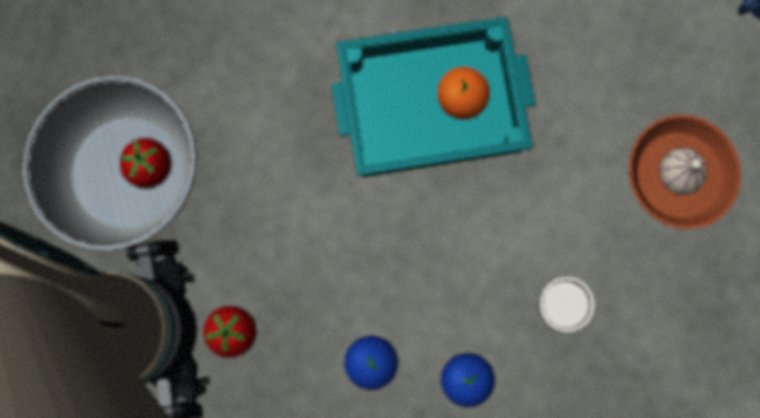

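Tomato A (145,162) stands on the right half of the bowl floor, and everything else is in place. The wrist depth puts the second tomato at (394,190).

Request:
arm_command(
  deltas=[
    {"dx":0,"dy":-0.002,"dz":-0.04,"yaw":0,"jaw":1},
    {"dx":0,"dy":-0.002,"dz":-0.08,"yaw":0,"jaw":1},
    {"dx":0,"dy":-0.002,"dz":-0.11,"yaw":0,"jaw":1},
    {"dx":0,"dy":-0.002,"dz":-0.13,"yaw":0,"jaw":1},
    {"dx":0,"dy":-0.002,"dz":-0.14,"yaw":0,"jaw":1},
    {"dx":0,"dy":-0.002,"dz":-0.144,"yaw":0,"jaw":1},
    {"dx":0,"dy":-0.002,"dz":-0.144,"yaw":0,"jaw":0.85},
    {"dx":0,"dy":-0.002,"dz":-0.144,"yaw":0,"jaw":0.75},
    {"dx":0,"dy":-0.002,"dz":-0.144,"yaw":0,"jaw":0.65},
    {"dx":0,"dy":-0.002,"dz":-0.144,"yaw":0,"jaw":0.55},
    {"dx":0,"dy":-0.002,"dz":-0.144,"yaw":0,"jaw":0.4},
    {"dx":0,"dy":-0.002,"dz":-0.144,"yaw":0,"jaw":0.4},
    {"dx":0,"dy":-0.002,"dz":-0.144,"yaw":0,"jaw":0.4},
    {"dx":0,"dy":-0.002,"dz":-0.134,"yaw":0,"jaw":0.4},
    {"dx":0,"dy":-0.002,"dz":-0.115,"yaw":0,"jaw":0.4},
    {"dx":0,"dy":-0.002,"dz":-0.085,"yaw":0,"jaw":0.4},
    {"dx":0,"dy":-0.002,"dz":-0.055,"yaw":0,"jaw":0.4},
    {"dx":0,"dy":-0.002,"dz":-0.039,"yaw":0,"jaw":0.4},
    {"dx":0,"dy":-0.002,"dz":-0.039,"yaw":0,"jaw":0.4},
  ],
)

```text
clock: 19.1
eef_pos: [395.1, 191.3, 110.1]
tool_rot: [3.138, -0.001, 1.743]
force: [0.5, 0.3, -1.6]
width: 54.1
gripper_force: 63.5
```

Request:
arm_command(
  deltas=[
    {"dx":0.012,"dy":0.011,"dz":0,"yaw":0,"jaw":0.4},
    {"dx":0.034,"dy":0.031,"dz":0,"yaw":0,"jaw":0.4},
    {"dx":0.062,"dy":0.057,"dz":0,"yaw":0,"jaw":0.4},
    {"dx":0.092,"dy":0.085,"dz":0,"yaw":0,"jaw":0.4},
    {"dx":0.122,"dy":0.113,"dz":0,"yaw":0,"jaw":0.4},
    {"dx":0.146,"dy":0.135,"dz":0,"yaw":0,"jaw":0.4},
    {"dx":0.163,"dy":0.151,"dz":0,"yaw":0,"jaw":0.4},
    {"dx":0.172,"dy":0.159,"dz":0,"yaw":0,"jaw":0.4},
    {"dx":0.172,"dy":0.159,"dz":-0.02,"yaw":0,"jaw":0.4},
    {"dx":0.172,"dy":0.159,"dz":-0.05,"yaw":0,"jaw":0.4},
    {"dx":0.172,"dy":0.159,"dz":-0.075,"yaw":0,"jaw":0.4},
    {"dx":0.172,"dy":0.159,"dz":-0.088,"yaw":0,"jaw":0.4},
    {"dx":0.172,"dy":0.159,"dz":-0.095,"yaw":0,"jaw":0.4},
    {"dx":0.172,"dy":0.159,"dz":-0.099,"yaw":0,"jaw":0.4},
    {"dx":0.172,"dy":0.159,"dz":-0.101,"yaw":0,"jaw":0.4},
    {"dx":0.172,"dy":0.159,"dz":-0.101,"yaw":0,"jaw":0.4},
    {"dx":0.172,"dy":0.159,"dz":-0.101,"yaw":0,"jaw":0.4},
  ],
)

```text
clock: 20.8
eef_pos: [566.5, 350.4, 8.3]
tool_rot: [3.14, -0.001, 1.744]
force: [-0.6, -0.6, -1.0]
width: 53.9
gripper_force: 63.5
```

Request:
arm_command(
  deltas=[
    {"dx":0,"dy":0,"dz":-0.001,"yaw":0,"jaw":0.4},
    {"dx":0,"dy":0,"dz":-0.001,"yaw":0,"jaw":0.4},
    {"dx":0,"dy":0,"dz":-0.001,"yaw":0,"jaw":0.66},
    {"dx":0,"dy":0,"dz":-0.001,"yaw":0,"jaw":0.7},
    {"dx":0,"dy":0,"dz":-0.001,"yaw":0,"jaw":0.74},
    {"dx":0,"dy":0,"dz":-0.001,"yaw":0,"jaw":0.77},
    {"dx":0,"dy":0,"dz":-0.001,"yaw":0,"jaw":0.77},
    {"dx":0,"dy":0,"dz":0.02,"yaw":0,"jaw":0.77},
    {"dx":0,"dy":0,"dz":0.06,"yaw":0,"jaw":0.77},
    {"dx":0,"dy":0,"dz":0.1,"yaw":0,"jaw":1},
    {"dx":-0.035,"dy":-0.01,"dz":0.14,"yaw":0,"jaw":1},
    {"dx":-0.075,"dy":-0.02,"dz":0.14,"yaw":0,"jaw":1},
    {"dx":-0.115,"dy":-0.03,"dz":0.14,"yaw":0,"jaw":1},
    {"dx":-0.155,"dy":-0.04,"dz":0.14,"yaw":0,"jaw":1},
    {"dx":-0.191,"dy":-0.046,"dz":0.14,"yaw":0,"jaw":1},
    {"dx":-0.191,"dy":-0.046,"dz":0.14,"yaw":0,"jaw":1},
    {"dx":-0.191,"dy":-0.046,"dz":0.14,"yaw":0,"jaw":1},
    {"dx":-0.191,"dy":-0.046,"dz":0.14,"yaw":0,"jaw":1},
  ],
)

```text
clock: 22.6
eef_pos: [376.2, 304.5, 147.5]
tool_rot: [3.14, -0.001, 1.743]
force: [0.8, 0.0, -0.3]
width: 85.7
gripper_force: 0.0
```

Run:
```python
from meas import *
s=read_state(); print(s['eef_pos'].round(1),s['width'])
fruit(374.5,303)
```

```text
[376.2 304.5 147.5] 85.73286686383564
n 4283 ray [374.5 301.6  22. ] top [374.5 302.2  44.5]
```

Request:
arm_command(
  deltas=[
    {"dx":-0.001,"dy":-0.002,"dz":-0.04,"yaw":0,"jaw":1},
    {"dx":-0.001,"dy":-0.002,"dz":-0.08,"yaw":0,"jaw":1},
    {"dx":-0.001,"dy":-0.002,"dz":-0.11,"yaw":0,"jaw":1},
    {"dx":-0.001,"dy":-0.002,"dz":-0.13,"yaw":0,"jaw":1},
    {"dx":-0.001,"dy":-0.002,"dz":-0.14,"yaw":0,"jaw":1},
    {"dx":-0.001,"dy":-0.002,"dz":-0.144,"yaw":0,"jaw":1},
    {"dx":-0.001,"dy":-0.002,"dz":-0.144,"yaw":0,"jaw":0.85},
    {"dx":-0.001,"dy":-0.002,"dz":-0.144,"yaw":0,"jaw":0.75},
    {"dx":-0.001,"dy":-0.002,"dz":-0.144,"yaw":0,"jaw":0.65},
    {"dx":-0.001,"dy":-0.002,"dz":-0.144,"yaw":0,"jaw":0.55},
    {"dx":-0.001,"dy":-0.002,"dz":-0.144,"yaw":0,"jaw":0.4},
    {"dx":-0.001,"dy":-0.002,"dz":-0.144,"yaw":0,"jaw":0.4},
    {"dx":-0.001,"dy":-0.002,"dz":-0.144,"yaw":0,"jaw":0.4},
    {"dx":-0.001,"dy":-0.002,"dz":-0.134,"yaw":0,"jaw":0.4},
    {"dx":-0.001,"dy":-0.002,"dz":-0.115,"yaw":0,"jaw":0.4},
    {"dx":-0.001,"dy":-0.002,"dz":-0.085,"yaw":0,"jaw":0.4},
    {"dx":-0.001,"dy":-0.002,"dz":-0.055,"yaw":0,"jaw":0.4},
    {"dx":-0.001,"dy":-0.002,"dz":-0.039,"yaw":0,"jaw":0.4},
    {"dx":-0.001,"dy":-0.002,"dz":-0.039,"yaw":0,"jaw":0.4},
  ],
)

```text
clock: 24.55
eef_pos: [375.0, 302.8, 111.0]
tool_rot: [3.137, -0.003, 1.744]
force: [0.8, 0.7, -1.3]
width: 56.1
gripper_force: 64.0
```

Request:
arm_command(
  deltas=[
    {"dx":0.012,"dy":-0.013,"dz":0,"yaw":0,"jaw":0.4},
    {"dx":0.034,"dy":-0.037,"dz":0,"yaw":0,"jaw":0.4},
    {"dx":0.063,"dy":-0.068,"dz":0,"yaw":0,"jaw":0.4},
    {"dx":0.094,"dy":-0.102,"dz":0,"yaw":0,"jaw":0.4},
    {"dx":0.125,"dy":-0.135,"dz":0,"yaw":0,"jaw":0.4},
    {"dx":0.156,"dy":-0.169,"dz":0,"yaw":0,"jaw":0.4},
    {"dx":0.187,"dy":-0.202,"dz":0,"yaw":0,"jaw":0.4},
    {"dx":0.218,"dy":-0.236,"dz":0,"yaw":0,"jaw":0.4},
    {"dx":0.245,"dy":-0.265,"dz":0,"yaw":0,"jaw":0.4},
    {"dx":0.262,"dy":-0.284,"dz":0,"yaw":0,"jaw":0.4},
    {"dx":0.27,"dy":-0.292,"dz":0,"yaw":0,"jaw":0.4},
    {"dx":0.27,"dy":-0.292,"dz":-0.02,"yaw":0,"jaw":0.4},
    {"dx":0.27,"dy":-0.292,"dz":-0.05,"yaw":0,"jaw":0.4},
    {"dx":0.27,"dy":-0.292,"dz":-0.075,"yaw":0,"jaw":0.4},
    {"dx":0.27,"dy":-0.292,"dz":-0.088,"yaw":0,"jaw":0.4},
    {"dx":0.27,"dy":-0.292,"dz":-0.094,"yaw":0,"jaw":0.4},
    {"dx":0.27,"dy":-0.292,"dz":-0.098,"yaw":0,"jaw":0.4},
    {"dx":0.27,"dy":-0.292,"dz":-0.1,"yaw":0,"jaw":0.4},
    {"dx":0.27,"dy":-0.292,"dz":-0.1,"yaw":0,"jaw":0.4},
  ],
)

```text
clock: 26.45
eef_pos: [644.4, 10.6, 9.8]
tool_rot: [3.14, -0.0, 1.745]
force: [-1.3, 0.9, 2.0]
width: 55.4
gripper_force: 64.3
```

Contact with the dish floor. I'll release and retreat to a clear spot.

Request:
arm_command(
  deltas=[
    {"dx":0,"dy":0,"dz":0,"yaw":0,"jaw":0.4},
    {"dx":0,"dy":0,"dz":0,"yaw":0,"jaw":0.68},
    {"dx":0,"dy":0,"dz":0,"yaw":0,"jaw":0.72},
    {"dx":0,"dy":0,"dz":0,"yaw":0,"jaw":0.78},
    {"dx":0,"dy":0,"dz":0,"yaw":0,"jaw":0.85},
    {"dx":0,"dy":0,"dz":0,"yaw":0,"jaw":0.85},
    {"dx":0,"dy":0,"dz":0.02,"yaw":0,"jaw":0.85},
    {"dx":0,"dy":0,"dz":0.06,"yaw":0,"jaw":0.85},
    {"dx":0,"dy":0,"dz":0.1,"yaw":0,"jaw":0.85},
    {"dx":-0.04,"dy":0,"dz":0.14,"yaw":0,"jaw":0.85},
    {"dx":-0.08,"dy":0,"dz":0.17,"yaw":0,"jaw":0.85},
    {"dx":-0.12,"dy":0.02,"dz":0.2,"yaw":0,"jaw":0.85},
    {"dx":-0.16,"dy":0.05,"dz":0.2,"yaw":0,"jaw":0.85},
    {"dx":-0.2,"dy":0.08,"dz":0.2,"yaw":0,"jaw":0.85},
    {"dx":-0.22,"dy":0.12,"dz":0.2,"yaw":0,"jaw":0.85},
    {"dx":-0.22,"dy":0.12,"dz":0.2,"yaw":0,"jaw":0.85},
    {"dx":-0.22,"dy":0.12,"dz":0.2,"yaw":0,"jaw":0.85},
    {"dx":-0.22,"dy":0.12,"dz":0.2,"yaw":0,"jaw":0.85},
  ],
)

```text
clock: 28.25
eef_pos: [424.5, 129.2, 208.9]
tool_rot: [3.141, 0.001, 1.743]
force: [-0.2, 0.5, 0.2]
width: 72.6
gripper_force: 0.0
```

Run:
```python
from meas import *
s=read_state(); print(s['clock'],s['eef_pos'].round(1),s['width'],s['qd'].round(3))
p,im,d=snap('top')
cv2.imwrite('pics/t4c.png',cv2.resize(im[80:300,60:460,::-1],None,fx=1.9,fy=1.9))
snap('scene','s4.png')
```

```text
28.25 [424.5 129.2 208.9] 72.59304600405943 [ 0.018  0.016  0.011 -0.002  0.    -0.004 -0.004]
```

View pics/t4c.png

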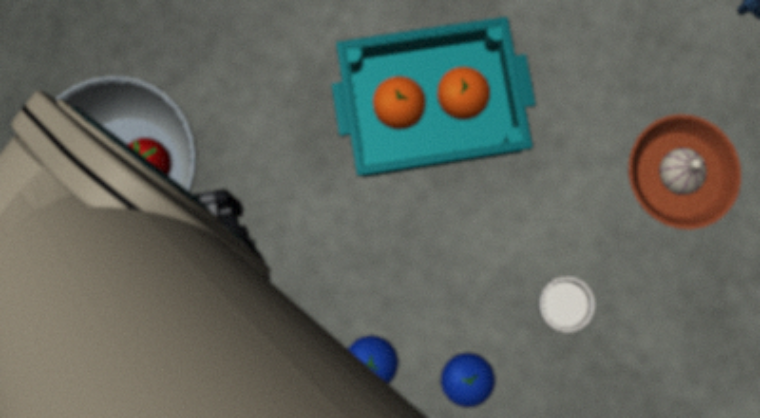

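View pics/s4.png

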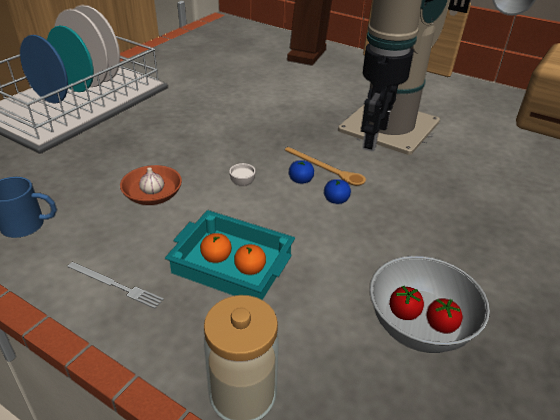

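The views show both mandarins (216,248) and (250,259) in the dish, both tomatoes (407,302) and (445,315) upright in the bowl, and the garlic (151,181) in the saucer. The vessels and salt pot have not moved, and the arm is clear.

```bash
python3 -c "from cell import finish_job; print(finish_job())"
```

```text
the job is handed in; nothing more can be done
None
```

I handed the job in at about 28 s: both mandarins are in the turquoise dish, both tomatoes in the steel bowl and the garlic in the saucer, all upright and released in the last pictures, with the vessels and salt pot not visibly moved; the judge returned no verdict.

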